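# Fit the round-knife cartridge to the knife post

## Task

Fit the tall round-knife cartridge to the knife post: take it out of the rack and slide its dovetail tongue down the post's dovetail way until it is fully home on the stop and the sprung catch has clicked out over it, then let go. Leave the short razor cartridge in its bay.

Things in the scene. Friction and masses are not known exactly. Their poses are not given: they have to be found in the camera images.
- round_knife: The cartridge to fit: upright aluminium block 145 tall, 44 wide (y -22 to 22), 34 thick (x -18 front to +16 back); its foot is a fork with a round steel knife between the cheeks (edge 9 ahead of the front). Origin: centre of the flat foot's underside; z up, -x is its front. About 0.3 kg; it stands by itself on the bench.
- knife_grip (a point): Middle of the round-knife cartridge's plain top part (z=108 to 145), 127 above its foot: grip here, level with this point, by front and back (34 wide) or by the sides (44 wide). Axes as the cartridge's. Lower down the tongue stands out at the back.
- tongue_foot (a point): Middle of the lower end of the dovetail tongue on the round-knife cartridge's back, 50 above its foot. The tongue reaches up to z=98; it widens from 27.6 at x=18 to 38 at x=27 (its back face); its lowest 8 mm taper inwards as a lead-in.
- razor_knife: The other cartridge, to be left: same width and tongue but only 112 tall, with a flat slanted razor on the front of its foot. Origin: centre of the foot's underside.
- rack: Fixed rack, three bays side by side along its y (centres y = -55, 0, 55), each 50 wide between upright sheets 72 deep (x) with tops at z=140; open at front (-x), back and top. Origin: centre of its underside. No finger fits beside a cartridge: take it by front and back and lift it straight up 145 before moving aside.
- rack_middle (a point): Centre of the middle bay's floor, 8 above the bench. The cartridges stand on the bay floors, fronts to the rack's front. The bench to the rack's left, round x=0.47 y=-0.06 (world), is free: there a cartridge can be stood down and taken again by its sides.
- knife_post: Fixed grey post on a base 114 x 110 x 12 with a small anvil roller (top z=33) across it. Origin: centre of the base's underside; -x is the front with the dovetail way, z up. The column behind the way is 66 wide, x=8 to 40, and rises to z=178: no finger fits behind a cartridge there, it can be held only by its sides.
- way_mouth (a point): Centre of the top end of the dovetail way, on its floor (the column's face), 174 above the bench; axes as the post's. The way runs straight down 88 to a stop; 9 deep, about 1 mm wider than the tongue each side, its top 12 mm flared by 3.6 each side. The tongue enters from above, cartridge upright and facing as the post.
- cartridge_seat (a point): Where the cartridge's origin (foot) stands when fully home: 36 above the bench, 27.7 in front (-x) of the way's floor; axes as the post's. The way down to it is straight along z.
- catch (a joint): Sprung catch, a steel rocker in a slot of the column, rad: 0 = out, about 0.1 = pushed back by the tongue (0.32 at most). The tongue coming down meets its sloped nose some 60 mm above home; at home it springs out over the tongue's top edge and holds it. Sliding past it takes a downward push of about 3 to 15 N besides the weight.
- catch_nose (a point): Lower front edge of the catch's nose, 136 above the bench, 5.5 in front of the way's floor when out; 2 above the tongue's top edge when the cartridge is home.
Mind the look-alikes: they are no part of the job. What is shaped like the round_knife but orange is not meant.

How it is judged (in metres and radians):
At the end, for the whole second after the job is handed in: The round-knife cartridge stands in the way with its origin within 5 mm sideways, +2.5/-4 mm in height of the seat, upright within 0.08 rad, facing as the post within 0.12 rad, at rest; the catch is out (below 0.05 rad); the razor cartridge is within 30 mm of where it was (horizontal distance between round_knife and cartridge_seat below 0.005 m and z of round_knife in the frame of cartridge_seat between -0.004 and 0.0025 m and angle between round_knife's own z axis and vertical below 0.08 rad and angle between the x axis of round_knife and the x axis of knife_post, either way round below 0.12 rad and value of joint catch below 0.05 rad and linear speed of round_knife below 0.02 m/s and distance of razor_knife from where it was at the start of the episode below 0.03 m); the robot touches nothing.
It fails at once if the razor cartridge is lifted or pushed out of its bay (distance of razor_knife from where it was at the start of the episode above 0.04 m).
It also fails if it takes over 58 s, if anything falls off the work surface, if the arm or the gripper's body presses on something with over 40 N, if the wrist force passes 120 N, or if a joint passes its speed limit or range.

## Robot

A 6-joint arm with a two-finger parallel gripper is mounted at the origin on a cart in front of the work surface, level with it; the furniture and walls round the work are solid. World frame = base frame: x ahead of the robot, y to its left, z up, the work surface at z = 0. Lengths are in m, angles in degrees, forces in N, time in s.
With the tool pointing down it reaches from about 0.35 to 0.875 m from the base axis. Payload 4.2 kg.
Tool frame: the origin (TCP) lies midway between the tips of the shut fingers; the grasp point (between the pads) lies 19 mm behind it; z points along the fingers, y is the line along which they close (so a half turn about z gives the same grasp; the last joint's range is limited). The gripper opens to 87 mm and grips with 3 to 60 N. Pads are 19 mm wide; open, the fingers measure 117 mm over their backs; the gripper's body (75 mm by 190 mm) begins 51 mm behind the grasp point.
Start: joints at [79.389, 22.042, 0.453, 0, -68.411, -14.817], TCP at [0.268, 0.564, 0.223] pointing down, gripper open.
Joint ranges: [-179.83, 179.83], [-69.29, 118.12], [-61.27, 80.66], [-181.25, 117.63], [-171.15, -9.14], [-177.46, 177.46]. Speed limits (degrees/s): [159.86, 159.86, 180, 180, 180, 180].

## Interface

Orientations are given as a 3x3 rotation matrix whose columns are the frame's x, y, z axes.
In Python, from station import sensors, eyes, workorder gives the robot as it stands.
- The arm moves only by the shell command python3 -m handwheel 'ROWS'. ROWS is a JSON list of rows, 1 to 8 of them, each of 7 numbers: the opening from 0.0 (shut) to 1.0 (fully open), then dx, dy, dz in m, then a rotation vector rx, ry, rz in degrees; each row is the pose to reach, as a shift and turn from the pose commanded when the command began, along the tool's axes at that moment; what a row does not reach only later rows make up. A row lasts 1/10 s, in which the tool goes at most 0.05 m and 8.59 degrees, less where a joint would pass 70% of its speed; a pose out of reach is approached as far as the arm can. The fingers move at their own pace and stop on an object; the grip force is fixed at half the most. Time passes only in rows, so rows that do not move let the fingers close. It prints the time, the measured TCP pose, the force, the opening and the grip force at its end.
- sensors.sense(): the state, without advancing time (a new reading comes with each control period).
- eyes.capture(name): name is "side" or "top"; returns a dict with "pixels" (480x640x3 uint8, red, green, blue), "z_map" (480x640 float32, m along the optical axis (not along the pixel's ray), 0 where there is no reading), "K" (3x3 intrinsics, pixels), "world_from_camera" (4x4, takes a point from camera to world coordinates). Camera axes: x right, y up, looking along -z (the intrinsics and any distortion apply to the point x, -y, -z); pixel columns grow to the right and rows downward; lengths in m; the calibration is good to about 2 mm. A picture is of the moment at which its call begins.
- workorder.finish_job(): hands the job in; it is judged then, once.
The state is a dict: "time_s": time; "joints": joint angles; "joint_velocities": joint speeds; "effort": joint torques, N m; "tcp_pos": TCP position; "ee_rot": TCP orientation; "wrist_force": force on the tool from outside, world axes, zero at the start; "moment": the same for the moment, N m; "gripper_width": opening from 0.0 (shut) to 1.0 (fully open); "gripper_force": force on a finger pad.
Only numpy, scipy, OpenCV 4.12 (cv2) and the standard library are available. Lean on these libraries where they do the work, as an engineer would, in place of code of your own. Each camera call takes 0.05 s, during which the arm holds its last target. There are 200 camera calls.

## Working session

There is one attempt and no reset: what is moved stays moved. The work goes in short steps, Python scripts to look and compute and a shell command to move; the robot and the scene stay as the last step left them, time stands still between calls to the robot, and variables do not carry over. Pictures are saved under pics/ and viewed, at most 10 in all, crops included, and the job is handed in when it is done.

```bash
mkdir -p pics
cat > h.py <<'E'
import numpy as np, cv2
from station import sensors, eyes, workorder
def cloud(c):
    z=c["z_map"]; K=c["K"]; v,u=np.mgrid[:480,:640]
    p=np.stack([(u-K[0,2])/K[0,0]*z,-(v-K[1,2])/K[1,1]*z,-z],-1)
    T=c["world_from_camera"]; return p@T[:3,:3].T+T[:3,3]
E
python3 - <<'E'
from h import *
for n in("side","top"):
    c=eyes.capture(n); np.savez(n+".npz",**c); cv2.imwrite(f"pics/{n}0.png",c["pixels"][:,:,::-1]); print(n,c["K"],c["world_from_camera"].round(3),(c["z_map"]>0).mean())
s=sensors.sense(); print(s["tcp_pos"],s["ee_rot"],s["time_s"])
E
```

```text
side [[555.75562987   0.         309.80486822]
 [  0.         555.75562987 243.99644877]
 [  0.           0.           1.        ]] [[ 0.95  -0.257  0.175  0.746]
 [ 0.311  0.801 -0.512 -0.587]
 [-0.009  0.541  0.841  0.949]
 [ 0.     0.     0.     1.   ]] 0.9959765625
top [[541.01150941   0.         321.6197278 ]
 [  0.         541.01150941 234.87170688]
 [  0.           0.           1.        ]] [[ 1.30e-02  9.83e-01 -1.82e-01  3.90e-01]
 [-1.00e+00  1.30e-02 -2.00e-03 -7.70e-02]
 [ 1.00e-03  1.82e-01  9.83e-01  1.14e+00]
 [ 0.00e+00  0.00e+00  0.00e+00  1.00e+00]] 0.9959700520833333
[0.26812135 0.56398405 0.22157258] [[ 9.03055083e-01 -4.29524145e-01 -7.24610834e-04]
 [-4.29524738e-01 -9.03053273e-01 -1.81247603e-03]
 [ 1.24140034e-04  1.94800398e-03 -9.99998095e-01]] 0.1
```

View pics/top0.png

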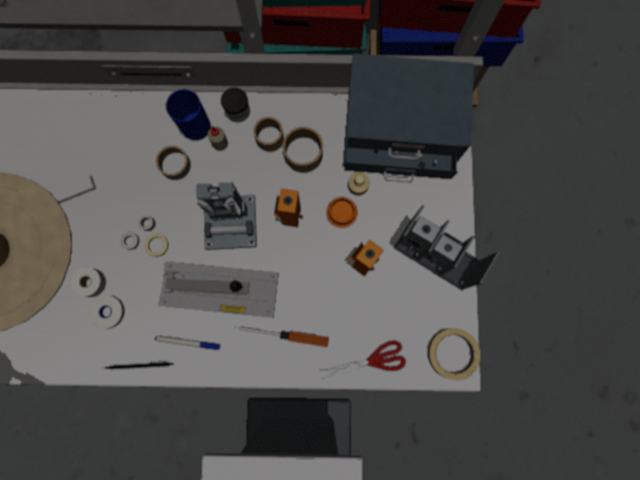

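View pics/side0.png

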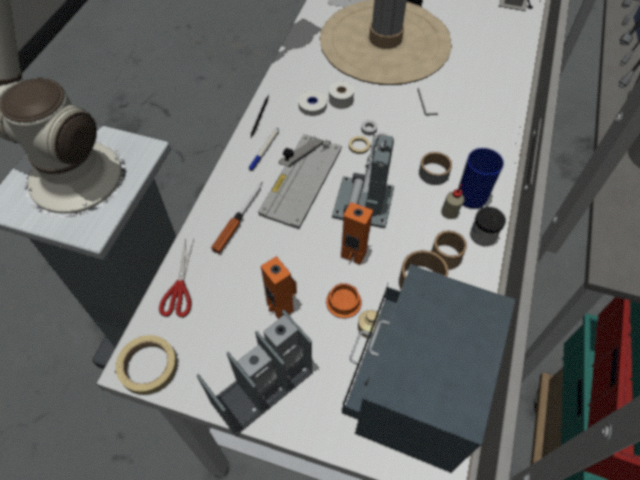

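The top view shows the post near pixel (225,210) and the rack at (445,250), holding cartridges at (425,228) and (449,248). Orange decoys stand at (288,205) and (367,255). Next I'll measure heights.

Run:
```python
from h import *
for n in("top","side"):
    c=dict(np.load(n+".npz")); P=cloud(c)
    px=c["pixels"]
    def rep(lab,m):
        k,l,st,cen=cv2.connectedComponentsWithStats(m.astype(np.uint8))
        for i in range(1,k):
            if st[i,4]<40: continue
            q=P[l==i]; (r,sz,a)=cv2.minAreaRect((q[:,:2]*1000).astype(np.float32))
            print(n,lab,"n",st[i,4],"pix",cen[i].round(),"z %.3f"%np.median(q[:,2]),"ctr",np.round(r,1),"size",np.round(sz,1),"ang %.1f"%a)
    ws=(P[...,0]>.2)&(P[...,0]<.75)&(P[...,1]>-.5)&(P[...,1]<.3)
    z=P[...,2]
    for lo,hi in((.1,.13),(.13,.147),(.147,.165),(.17,.19)): rep((lo,hi),ws&(z>lo)&(z<hi))
a=dict(np.load("top.npz"))["pixels"][:,:,::-1]; b=dict(np.load("side.npz"))["pixels"][:,:,::-1]
f=lambda im:cv2.resize(im,(400,400),interpolation=cv2.INTER_CUBIC)
o=np.vstack([np.hstack([cv2.resize(a[190:300,375:505],(400,300),interpolation=2),cv2.resize(a[165:255,180:300],(400,300),interpolation=2)]),np.hstack([cv2.resize(b[300:440,190:330],(400,300),interpolation=2),cv2.resize(b[120:240,310:420],(400,300),interpolation=2)])])
cv2.imwrite("pics/crops.png",np.clip(o*1.6,0,255))
```

```text
top (0.1, 0.13) n 579 pix [405. 167.] z 0.114 ctr [ 728.3 -232.2] size [226.8  38.5] ang 89.5
top (0.1, 0.13) n 81 pix [235. 204.] z 0.116 ctr [644.   92.6] size [15.2 41.9] ang 69.2
top (0.1, 0.13) n 80 pix [290. 212.] z 0.115 ctr [629.3 -17.4] size [24.4 50.5] ang 41.3
top (0.1, 0.13) n 87 pix [213. 208.] z 0.113 ctr [631.7 135.5] size [10.6 40.7] ang 25.0
top (0.1, 0.13) n 117 pix [419. 241.] z 0.114 ctr [ 569.2 -261.2] size [51.1 21.5] ang 57.7
top (0.1, 0.13) n 630 pix [449. 248.] z 0.120 ctr [ 559.1 -318.3] size [49.9 69.1] ang 61.5
top (0.1, 0.13) n 116 pix [484. 269.] z 0.115 ctr [ 520.4 -386. ] size [ 4.4 71.5] ang 61.0
top (0.1, 0.13) n 43 pix [362. 265.] z 0.115 ctr [ 523. -152.] size [32.4  1.2] ang 55.2
top (0.1, 0.13) n 235 pix [222. 287.] z 0.113 ctr [477.7 108.5] size [57.9 23.7] ang 83.1
top (0.13, 0.147) n 157 pix [393. 150.] z 0.140 ctr [ 738.2 -206.1] size [103.9  20. ] ang 86.0
top (0.13, 0.147) n 118 pix [441. 153.] z 0.139 ctr [ 739.7 -302.6] size [85.2  5. ] ang 88.3
top (0.13, 0.147) n 40 pix [233. 201.] z 0.138 ctr [644.5  92.6] size [14.5 41.2] ang 68.9
top
[... 3245 characters left out ...]
 32.7] ang 63.5
side (0.147, 0.165) n 124 pix [275. 271.] z 0.148 ctr [ 542.2 -165.6] size [28.6 34.3] ang 47.6
side (0.147, 0.165) n 622 pix [280. 330.] z 0.154 ctr [ 585.6 -266. ] size [45.  35.1] ang 58.1
side (0.147, 0.165) n 113 pix [376. 336.] z 0.148 ctr [ 732.2 -227.9] size [60.8 16.4] ang 85.7
side (0.147, 0.165) n 42 pix [365. 408.] z 0.156 ctr [ 742.1 -343.2] size [ 1.5 15.4] ang 86.7
side (0.17, 0.19) n 515 pix [381. 149.] z 0.178 ctr [643.7 123.8] size [40.6 74.1] ang 4.1
side (0.17, 0.19) n 51 pix [366. 403.] z 0.180 ctr [ 742.2 -343.3] size [ 1.9 15.2] ang 87.6[ WARN:0@0.517] global loadsave.cpp:1063 imwrite_ Unsupported depth image for selected encoder is fallbacked to CV_8U.
```

View pics/crops.png

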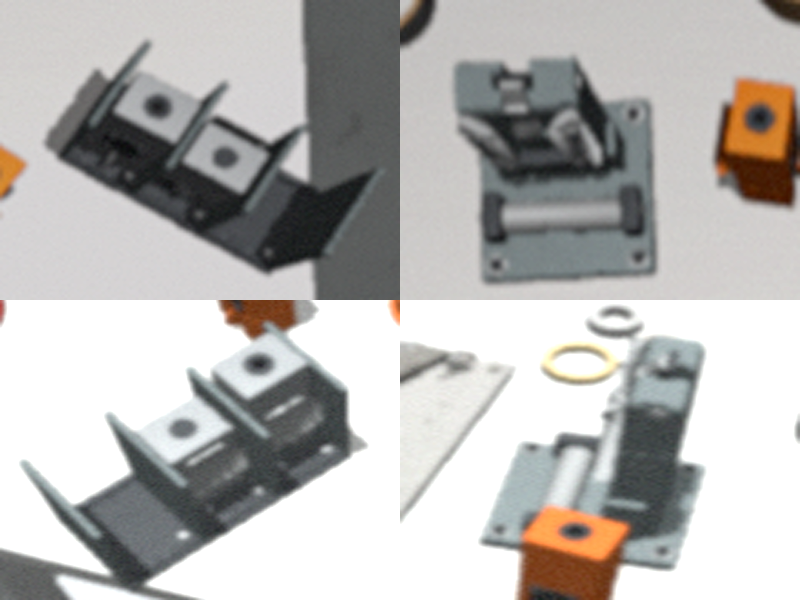

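The tall cartridge (top z 0.154) is in the left bay and the razor is in the middle one. The post's front, with the roller, faces the robot at about 4° yaw. I'll refine the poses and check which way the cartridge faces.

Run:
```python
from h import *
R=lambda a:np.array([[np.cos(a),-np.sin(a)],[np.sin(a),np.cos(a)]])
for n in("top","side"):
    c=dict(np.load(n+".npz")); P=cloud(c).reshape(-1,3)
    # cartridge frame guess: +x=(.848,-.53)
    L=(P[:,:2]-[.5865,-.267])@R(np.radians(58-90))
    for z in np.arange(.01,.16,.015):
        m=(abs(L[:,1])<.018)&(abs(P[:,2]-z)<.0075)&(abs(L[:,0])<.05)
        if m.sum(): print(n,"cart z%.3f"%z,m.sum(),"x pct",(np.percentile(L[m,0],[2,50,98])*1000).round(1))
    m=(abs(P[:,2]-.012)<.004)&(abs(P[:,0]-.61)<.1)&(abs(P[:,1]-.11)<.085)
    q=P[m]; print(n,"base",cv2.minAreaRect((q[:,:2]*1000).astype(np.float32)))
    m=(abs(P[:,2]-.178)<.002)&(abs(P[:,0]-.645)<.06)&(abs(P[:,1]-.123)<.06)
    print(n,"coltop",cv2.minAreaRect((P[m,:2]*1000).astype(np.float32)),m.sum())
    m=(abs(P[:,2]-.173)<.002)&(abs(P[:,0]-.645)<.06)&(abs(P[:,1]-.123)<.06)
    print(n,"jawtop",(np.percentile(P[m],[2,50,98],axis=0)*1000).round(1).tolist(),m.sum())
    m=(P[:,0]>.62)&(P[:,0]<.8)&(P[:,1]>-.4)&(P[:,1]<-.1)&(P[:,2]>.12)
    for z in(.15,.19,.23,.27,.3):
        k=m&(abs(P[:,2]-z)<.02); print(n,"cab",z,k.sum(),P[k].min(0).round(3) if k.any() else "")
```

```text
top cart z0.010 180 x pct [-45.3 -25.3  -9.1]
top cart z0.025 27 x pct [-25.3 -15.5 -11.9]
top cart z0.040 28 x pct [-21.8 -15.3 -11.4]
top cart z0.055 17 x pct [-16.1 -15.1 -14.2]
top cart z0.070 31 x pct [-18.3 -16.  -14.7]
top cart z0.085 29 x pct [-16.6 -15.8 -14.8]
top cart z0.100 43 x pct [-18.8 -15.6 -14.2]
top cart z0.115 35 x pct [-16.1 -15.4 -14.2]
top cart z0.130 37 x pct [-16.8 -15.4 -14.5]
top cart z0.145 103 x pct [-15.9  -7.4  18.4]
top base ((607.5350341796875, 111.32670593261719), (193.86891174316406, 169.05186462402344), 0.7718501091003418)
top coltop ((644.5552368164062, 123.39212036132812), (38.08493423461914, 66.53231048583984), 4.197510719299316) 279
top jawtop [[623.8, 90.7, 171.2], [636.8, 117.2, 173.3], [663.9, 154.5, 174.9]] 103
top cab 0.15 977 [ 0.62  -0.346  0.13 ]
top cab 0.19 4081 [ 0.736 -0.35   0.17 ]
top cab 0.23 0 
top cab 0.27 0 
top cab 0.3 0 
side cart z0.010 378 x pct [10.9 29.8 48.3]
side cart z0.025 23 x pct [12.6 14.8 15.9]
side cart z0.055 4 x pct [24.5 24.8 25.1]
side cart z0.070 45 x pct [24.6 25.8 26.8]
side cart z0.085 62 x pct [15.3 26.1 27. ]
side cart z0.100 133 x pct [14.2 24.6 27. ]
side cart z0.115 134 x pct [14.2 16.4 26.2]
side cart z0.130 75 x pct [14.3 15.2 16.6]
side cart z0.145 104 x pct [-16.9  14.8  16.2]
side base ((596.8327026367188, 110.42926025390625), (173.5024871826172, 168.95481872558594), 0.13589870929718018)
side coltop ((643.1074829101562, 125.96015167236328), (37.08643341064453, 69.54361724853516), 4.383419990539551) 234
side jawtop [[623.8, 91.2, 171.2], [637.9, 117.3, 173.5], [664.4, 158.0, 174.9]] 102
side cab 0.15 606 [ 0.62  -0.348  0.13 ]
side cab 0.19 6124 [ 0.735 -0.348  0.17 ]
side cab 0.23 0 
side cab 0.27 0 
side cab 0.3 0
```

```bash
cat >> h.py <<'E'
from scipy.spatial.transform import Rotation as Ro
def go(xyz,yaw):
    "shift and turn in present tool axes to TCP xyz, tool down with tool x at world angle yaw"
    s=sensors.sense(); R=np.array(s["ee_rot"]); a=np.radians(yaw); c,d=np.cos(a),np.sin(a)
    G=np.array([[c,d,0],[d,-c,0],[0,0,-1.]])
    print("shift",(R.T@(np.array(xyz)-s["tcp_pos"])).round(4),"turn",np.degrees(Ro.from_matrix(R.T@G).as_rotvec()).round(2),"t",round(s["time_s"],2),"j",np.round(s["joints"],0),"F",np.round(s["wrist_force"],1),"w",round(s["gripper_width"],3))
E
python3 -c "
from h import *
go([.45,.15,.27],-70); go([.5865,-.267,.25],-122)"
```

```text
shift [ 0.3421  0.2958 -0.0478] turn [ 0.1  -0.05 44.56] t 0.1 j [ 79.  22.   0.  -0. -68. -15.] F [0.9 0.6 0.4] w 0.998
shift [ 0.6444  0.6137 -0.0272] turn [ 8.000e-02 -1.000e-01  9.656e+01] t 0.1 j [ 79.  22.   0.  -0. -68. -15.] F [0.9 0.6 0.4] w 0.998
```

```bash
A='[0.8,0.342,0.296,-0.048,0,0,44.6]'; python3 -m handwheel '[[1,0.342,0.296,-0.048,0,0,44.6],[1,0.342,0.296,-0.048,0,0,44.6],[1,0.342,0.296,-0.048,0,0,44.6],[1,0.342,0.296,-0.048,0,0,44.6],[1,0.342,0.296,-0.048,0,0,44.6],[1,0.342,0.296,-0.048,0,0,44.6],[1,0.342,0.296,-0.048,0,0,44.6],[1,0.342,0.296,-0.048,0,0,44.6]]'
python3 -c "
from h import *
go([.5865,-.267,.25],-122)"
```

```text
time_s: 0.9
tcp_pos: [0.4283, 0.1982, 0.2649]
ee_rot: [[0.342, -0.94, -0.0], [-0.94, -0.342, 0.0], [-0.0, 0.0, -1.0]]
wrist_force: [0.7, 0.2, 1.2]
gripper_width: 1.0
gripper_force: 0.0
shift [0.4912 0.0104 0.0148] turn [1.0e-02 0.0e+00 5.2e+01] t 0.9 j [ 45.   5. -16.  -0. -69. -25.] F [0.7 0.2 1.2] w 1.0
```

```bash
python3 -m handwheel '[[1,0.49,0.01,0.015,0,0,52],[1,0.49,0.01,0.015,0,0,52],[1,0.49,0.01,0.015,0,0,52],[1,0.49,0.01,0.015,0,0,52],[1,0.49,0.01,0.015,0,0,52],[1,0.49,0.01,0.015,0,0,52],[1,0.49,0.01,0.015,0,0,52],[1,0.49,0.01,0.015,0,0,52]]' >/dev/null
python3 -c "
from h import *
go([.5865,-.267,.25],-122)"
```

```text
shift [ 0.0579 -0.0709  0.002 ] turn [ 0.04 -0.   -0.05] t 1.7 j [ -2.  17.  -3.  -0. -70. -30.] F [1.6 1.6 0.5] w 1.003
```

```bash
python3 -m handwheel '[[0.8,0.058,-0.071,0.002,0,0,0],[0.8,0.058,-0.071,0.002,0,0,0],[0.8,0.058,-0.071,0.002,0,0,0],[0.8,0.058,-0.071,0.002,0,0,0],[0.8,0.058,-0.071,0.002,0,0,0]]' >/dev/null
python3 -c "
from h import *
go([.5865,-.267,.116],-122)"
```

```text
shift [ 0.002  -0.0018  0.1343] turn [ 0.05 -0.    0.  ] t 2.2 j [-10.  23.   6.  -0. -73. -22.] F [-0.4  0.6 -0.3] w 0.808
```

```bash
python3 -m handwheel '[[0.8,0.002,-0.002,0.04,0,0,0],[0.8,0.002,-0.002,0.08,0,0,0],[0.8,0.002,-0.002,0.12,0,0,0],[0.8,0.002,-0.002,0.134,0,0,0],[0.8,0.002,-0.002,0.134,0,0,0],[0.8,0.002,-0.002,0.134,0,0,0]]'
python3 -c "
from h import *
go([.5865,-.267,.116],-122)"
```

```text
time_s: 2.8
tcp_pos: [0.5886, -0.2677, 0.1188]
ee_rot: [[-0.529, -0.849, 0.003], [-0.849, 0.529, -0.002], [-0.0, -0.004, -1.0]]
wrist_force: [-0.4, -1.2, 1.1]
gripper_width: 0.8
gripper_force: 0.0
shift [0.0005 0.0021 0.0028] turn [-0.2   0.02  0.07] t 2.8 j [-10.  29.  -4.   0. -57. -22.] F [-0.4 -1.2  1.1] w 0.8
```

```bash
python3 -m handwheel '[[0,0,0,0,0,0,0],[0,0,0,0,0,0,0],[0,0,0,0,0,0,0],[0,0,0,0,0,0,0],[0,0,0,0,0,0,0],[0,0,0,0,0,0,0]]'
```

```text
time_s: 3.4
tcp_pos: [0.5869, -0.2678, 0.1166]
ee_rot: [[-0.53, -0.848, -0.001], [-0.848, 0.53, 0.0], [0.0, 0.001, -1.0]]
wrist_force: [0.0, 0.5, 1.8]
gripper_width: 0.388
gripper_force: 29.7
```

```bash
python3 -m handwheel '[[0,0,0,-0.02,0,0,0],[0,0,0,-0.05,0,0,0],[0,0,0,-0.09,0,0,0],[0,0,0,-0.13,0,0,0],[0,0,0,-0.17,0,0,0],[0,0,0,-0.185,0,0,0],[0,0,0,-0.185,0,0,0],[0,0,0,-0.185,0,0,0]]'
python3 -c "
from h import *
go([.47,-.06,.30],-85.8)"
```

```text
time_s: 4.2
tcp_pos: [0.5863, -0.2672, 0.2993]
ee_rot: [[-0.531, -0.848, -0.003], [-0.848, 0.531, 0.002], [-0.0, 0.004, -1.0]]
wrist_force: [-0.1, -0.2, -4.1]
gripper_width: 0.39
gripper_force: 29.7
shift [-1.139e-01  2.085e-01  1.000e-04] turn [  0.22   0.08 -36.25] t 4.2 j [-10.  22.  11.  -0. -79. -22.] F [-0.1 -0.2 -4.1] w 0.39
```

```bash
python3 -m handwheel '[[0,-0.114,0.2085,0,0.2,0,-36.2],[0,-0.114,0.2085,0,0.2,0,-36.2],[0,-0.114,0.2085,0,0.2,0,-36.2],[0,-0.114,0.2085,0,0.2,0,-36.2],[0,-0.114,0.2085,0,0.2,0,-36.2],[0,-0.114,0.2085,0,0.2,0,-36.2],[0,-0.114,0.2085,0,0.2,0,-36.2],[0,-0.114,0.2085,0,0.2,0,-36.2]]'
python3 -c "
from h import *
go([.47,-.06,.1095],-85.8)
c=eyes.capture('side'); cv2.imwrite('pics/s1.png',c['pixels'][:,:,::-1])"
```

```text
time_s: 5.0
tcp_pos: [0.4706, -0.061, 0.3002]
ee_rot: [[0.072, -0.997, 0.001], [-0.997, -0.072, -0.001], [0.001, -0.001, -1.0]]
wrist_force: [0.6, 0.9, -4.4]
gripper_width: 0.391
gripper_force: 30.0
shift [-0.0013  0.0006  0.1907] turn [-0.03 -0.08 -0.07] t 5.0 j [ 12.   4. -12.   0. -74.  -8.] F [ 0.6  0.9 -4.4] w 0.391
```

View pics/s1.png

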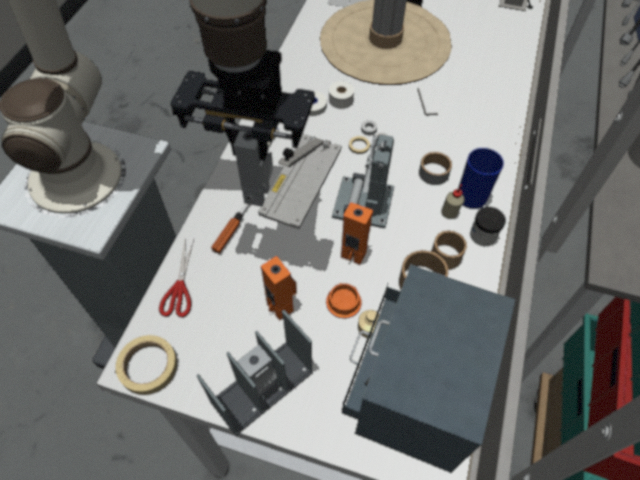

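The cartridge hangs upright in the gripper at pixel (252,170) and the razor is still in its bay at (258,365). Now I'll stand it down.

```bash
python3 -m handwheel '[[0,0.01,0,0.05,0,0,0],[0,0.01,0,0.1,0,0,0],[0,0.01,0,0.14,0,0,0],[0,0.01,0,0.17,0,0,0],[0,0.01,0,0.185,0,0,0],[0,0.01,0,0.19,0,0,0],[0,0.01,0,0.19,0,0,0],[0,0.01,0,0.19,0,0,0]]'
```

```text
time_s: 5.85
tcp_pos: [0.4733, -0.0711, 0.1123]
ee_rot: [[0.072, -0.997, 0.005], [-0.997, -0.072, -0.001], [0.001, -0.005, -1.0]]
wrist_force: [-0.3, -0.3, -3.9]
gripper_width: 0.387
gripper_force: 30.0
```

```bash
python3 -m handwheel '[[0,0,0,0,0,0,0],[0,0,0,0,0,0,0],[0,0,0,0,0,0,0]]'
```

```text
time_s: 6.15
tcp_pos: [0.4725, -0.0707, 0.1122]
ee_rot: [[0.073, -0.997, 0.005], [-0.997, -0.073, -0.001], [0.001, -0.005, -1.0]]
wrist_force: [-0.1, -0.1, -3.6]
gripper_width: 0.386
gripper_force: 30.0
```

```bash
python3 -m handwheel '[[0,0,0,0.001,0,0,0],[0,0,0,0.001,0,0,0],[0,0,0,0.002,0,0,0],[0,0,0,0.002,0,0,0],[0,0,0,0.003,0,0,0],[0,0,0,0.003,0,0,0]]'
```

```text
time_s: 6.75
tcp_pos: [0.4723, -0.0707, 0.1088]
ee_rot: [[0.073, -0.997, 0.004], [-0.997, -0.073, -0.001], [0.001, -0.003, -1.0]]
wrist_force: [0.1, 0.7, -1.1]
gripper_width: 0.39
gripper_force: 30.0
```

```bash
python3 -m handwheel '[[0.7,0,0,0,0,0,0],[0.7,0,0,0,0,0,0],[0.7,0,0,0,0,0,0],[0.9,0,0,0,0,0,0],[0.9,0,0,-0.04,0,0,0],[0.9,0,0,-0.08,0,0,0],[0.9,0,0,-0.12,0,0,0],[0.9,0,0,-0.12,0,0,0]]'
python3 - <<'E'
from h import *
c=eyes.capture("side"); P=cloud(c); m=(abs(P[...,2]-.146)<.005)&(abs(P[...,0]-.472)<.05)&(abs(P[...,1]+.07)<.05)
print(m.sum(),cv2.minAreaRect((P[m][:,:2]*1000).astype(np.float32)),np.median(P[m][:,2]))
m=(abs(P[...,2]-.178)<.003)&(abs(P[...,0]-.645)<.06)&(abs(P[...,1]-.123)<.06)
print(cv2.minAreaRect((P[m][:,:2]*1000).astype(np.float32)))
cv2.imwrite("pics/s2.png",c["pixels"][:,:,::-1])
go([.4715,-.071,.2],4.2)
E
```

```text
time_s: 7.55
tcp_pos: [0.4754, -0.0707, 0.2347]
ee_rot: [[0.074, -0.997, 0.017], [-0.997, -0.074, -0.001], [0.002, -0.017, -1.0]]
wrist_force: [0.1, 0.5, 0.6]
gripper_width: 0.89
gripper_force: 0.0
415 ((472.02545166015625, -69.31588745117188), (34.57673263549805, 46.235713958740234), 5.240158557891846) 0.14628131864667715
((642.8898315429688, 125.50050354003906), (38.713623046875, 68.86385345458984), 4.61474609375)
shift [0.0004 0.0023 0.0315] turn [ -0.45  -0.5  -90.01] t 7.6 j [ 11.   7. -19.   0. -64.  -7.] F [-0.2  0.5 -0.5] w 0.897
```

```bash
python3 -m handwheel '[[0.9,0,0.003,0,0,0,-9],[0.9,0,0.003,0,0,0,-30],[0.9,0,0.003,0,0,0,-90],[0.9,0,0.003,0,0,0,-90],[0.9,0,0.003,0,0,0,-90],[0.9,0,0.003,0,0,0,-90],[0.9,0,0.003,0,0,0,-90],[0.9,0,0.003,0,0,0,-90]]' >/dev/null; python3 -m handwheel '[[0.9,0,0,0,0,0,-26],[0.9,0,0,0,0,0,-26],[0.9,0,0,0,0,0,-26],[0.9,0,0,0,0,0,-26],[0.9,0,0,0,0,0,-26]]'
python3 -c "
from h import *
go([.472,-.0705,.108],4.2)"
```

```text
time_s: 8.9
tcp_pos: [0.4683, -0.0709, 0.2276]
ee_rot: [[0.988, 0.152, 0.001], [0.152, -0.988, -0.001], [0.001, 0.001, -1.0]]
wrist_force: [0.0, 0.8, 0.0]
gripper_width: 0.899
gripper_force: 0.0
shift [0.0036 0.     0.1196] turn [ 0.07 -0.08  4.55] t 8.9 j [ 11.   7. -20.   0. -64.  88.] F [0.  0.8 0. ] w 0.899
```

```bash
python3 -m handwheel '[[0.9,0.0036,0,0,0,0,4.55],[0.9,0.0036,0,0.04,0,0,4.55],[0.9,0.0036,0,0.08,0,0,4.55],[0.9,0.0036,0,0.11,0,0,4.55],[0.9,0.0036,0,0.119,0,0,4.55],[0.9,0.0036,0,0.119,0,0,4.55],[0.9,0.0036,0,0.119,0,0,4.55],[0.9,0.0036,0,0.119,0,0,4.55]]'
python3 -c "
from h import *
go([.472,-.0705,.108],4.2)"
```

```text
time_s: 9.7
tcp_pos: [0.4741, -0.0702, 0.1112]
ee_rot: [[0.997, 0.076, 0.007], [0.076, -0.997, -0.0], [0.007, 0.001, -1.0]]
wrist_force: [-0.6, 0.4, 0.1]
gripper_width: 0.903
gripper_force: 0.0
shift [-0.0021  0.0001  0.0032] turn [ 0.06 -0.4   0.17] t 9.7 j [ 11.  15. -29.   0. -46.  83.] F [-0.6  0.4  0.1] w 0.903
```

```bash
python3 -m handwheel '[[0.9,0,0,0.002,0,0,0],[0.9,0,0,0.002,0,0,0],[0.9,0,0,0.002,0,0,0],[0,0,0,0.002,0,0,0],[0,0,0,0.002,0,0,0],[0,0,0,0.002,0,0,0],[0,0,0,0.002,0,0,0],[0,0,0,0.002,0,0,0]]'
python3 -c "
from h import *
go([.472,-.0705,.108],4.2)"
```

```text
time_s: 10.5
tcp_pos: [0.4727, -0.0704, 0.1075]
ee_rot: [[0.997, 0.076, 0.003], [0.076, -0.997, -0.001], [0.003, 0.001, -1.0]]
wrist_force: [-0.1, 0.9, 0.5]
gripper_width: 0.529
gripper_force: 0.0
shift [-0.0007  0.     -0.0005] turn [ 0.06 -0.18  0.18] t 10.5 j [ 11.  15. -29.   0. -46.  83.] F [-0.1  0.9  0.5] w 0.529
```

Let the fingers finish closing, then lift.

```bash
python3 -m handwheel '[[0,0,0,0,0,0,0],[0,0,0,0,0,0,0],[0,0,0,0,0,0,0],[0,0,0,-0.03,0,0,0],[0,0,0,-0.07,0,0,0],[0,0,0,-0.12,0,0,0],[0,0,0,-0.16,0,0,0],[0,0,0,-0.19,0,0,0]]'
python3 -m handwheel '[[0,0,0,0,0,0,0],[0,0,0,0,0,0,0],[0,0,0,0,0,0,0]]'
python3 -c "
from h import *
go([.61,.121,.27],4.2)"
```

```text
time_s: 11.3
tcp_pos: [0.472, -0.0702, 0.2997]
ee_rot: [[0.997, 0.076, 0.005], [0.076, -0.997, -0.0], [0.005, 0.001, -1.0]]
wrist_force: [0.8, 0.7, -3.7]
gripper_width: 0.507
gripper_force: 30.0
time_s: 11.6
tcp_pos: [0.4706, -0.0702, 0.2948]
ee_rot: [[0.997, 0.076, -0.002], [0.076, -0.997, -0.001], [-0.002, 0.0, -1.0]]
wrist_force: [-0.3, -0.2, -3.5]
gripper_width: 0.504
gripper_force: 30.0
shift [ 0.1536 -0.18    0.0244] turn [0.03 0.13 0.16] t 11.6 j [ 11.   5. -12.   0. -73.  83.] F [-0.3 -0.2 -3.5] w 0.504
```

Run:
```python
from h import *
a=np.radians(4.3); R=np.array([[np.cos(a),-np.sin(a)],[np.sin(a),np.cos(a)]])
C=np.array([.620,.1225])   # guess of post origin
for n in("top","side"):
    c=dict(np.load(n+".npz")); P=cloud(c).reshape(-1,3); L=(P[:,:2]-C)@R*1000; z=P[:,2]*1000
    m=(abs(z-12)<3)&(abs(L[:,0])<70)&(abs(L[:,1])<66)
    l,h=np.percentile(L[m],[1,99],axis=0); print(n,"base x,y extents",l.round(1),h.round(1))
    for lo,hi,nm in((90,120,"f"),(120,150,"f"),(150,170,"f"),(176.5,180,"top")):
        for y0 in range(-36,37,8):
            m=(z>lo)&(z<hi)&(abs(L[:,1]-y0)<4)&(abs(L[:,0])<60)
            if m.sum()>5: print(n,nm,lo,"y",y0,m.sum(),np.percentile(L[m,0],[3,25,50,75,97]).round(1))
    m=(z>176.5)&(z<180)&(abs(L[:,0]-24)<9)&(abs(L[:,1])<50); print(n,"top y ext",np.percentile(L[m,1],[1,3,97,99]).round(1))
    m=(z>80)&(z<168)&(L[:,0]<4)&(L[:,0]>-4)&(abs(L[:,1])<50); print(n,"jaw y",np.percentile(L[m,1],[1,3,97,99]).round(1))
```

```text
top base x,y extents [-50.8 -55.3] [60.5 53.1]
top f 90 y -36 44 [ 7.5 15.9 23.8 34.1 43. ]
top f 90 y -28 15 [3.7 5.5 5.8 6.  6.3]
top f 90 y -20 14 [4.3 5.6 6.  6.2 6.5]
top f 90 y -4 20 [10.8 14.5 14.8 15.4 21. ]
top f 90 y 4 17 [14.2 14.8 15.  15.6 42.7]
top f 90 y 12 23 [ 5.9 14.3 14.8 15.4 16.2]
top f 90 y 20 21 [ 5.1  6.3  6.6 14.9 15.9]
top f 90 y 28 15 [3.1 5.6 5.9 6.4 6.7]
top f 120 y -36 47 [ 6.3 13.1 21.9 33.7 43.5]
top f 120 y -28 16 [2.6 5.  5.6 6.  6.3]
top f 120 y -20 16 [5.1 5.8 6.  6.3 6.7]
top f 120 y -12 8 [ 7.6 14.1 14.8 15.1 15.6]
top f 120 y -4 15 [ 9.6 10.4 11.6 12.8 16.6]
top f 120 y 4 15 [10.3 11.1 13.6 14.9 28.7]
top f 120 y 12 17 [ 5.8 14.3 14.7 15.3 15.6]
top f 120 y 20 30 [ 3.9  5.9  6.2 10.6 16. ]
top f 120 y 28 14 [3.9 5.4 6.1 6.4 6.8]
top f 150 y -36 31 [ 9.1 18.3 25.2 31.1 45. ]
top f 150 y -28 16 [2.9 5.2 5.6 5.9 6.1]
top f 150 y -20 20 [ 5.1  5.6  6.3 15.  16.1]
top f 150 y -12 15 [ 9.6 14.6 15.1 16.3 34.5]
top f 150 y -4 22 [12.4 14.7 15.6 16.3 17.2]
top f 150 y 4 15 [12.7 14.8 15.5 16.2 45.2]
top f 150 y 12 12 [ 8.3 14.7 14.9 15.2 16.6]
top f 150
[... 938 characters left out ...]
 -36 26 [13.9 25.3 29.1 33.  43.1]
side f 150 y -28 135 [ 4.1 11.1 20.9 35.  43.7]
side f 150 y 12 33 [12.3 34.  38.4 42.2 44.3]
side f 150 y 20 39 [ 4.1  5.8  7.8 10.4 44.2]
side f 150 y 28 8 [ 1.9  8.5 13.  44.5 44.7]
side top 176.5 y -28 33 [15.8 23.1 30.2 35.5 40.9]
side top 176.5 y -20 36 [ 7.9 20.8 24.8 30.9 36.9]
side top 176.5 y -12 32 [17.5 22.2 30.4 34.9 40.7]
side top 176.5 y -4 11 [18.1 19.  22.9 28.7 36.3]
side top 176.5 y 12 20 [16.  19.1 34.9 38.1 40.4]
side top 176.5 y 20 26 [14.3 20.4 32.6 37.1 41. ]
side top 176.5 y 28 41 [ 9.6 22.2 29.  35.5 41.3]
side top 176.5 y 36 13 [17.9 23.3 29.1 32.8 38.1]
side top y ext [-31.5 -30.9  34.5  35.5]
side jaw y [-30.  -29.9  29.1  30. ]
```

```bash
python3 -c "
from h import *
go([.602,.121,.2975],4.3)"
python3 -m handwheel '[[0,0.146,-0.1802,-0.003,0,0.1,0],[0,0.146,-0.1802,-0.003,0,0.1,0],[0,0.146,-0.1802,-0.003,0,0.1,0],[0,0.146,-0.1802,-0.003,0,0.1,0],[0,0.146,-0.1802,-0.003,0,0.1,0],[0,0.146,-0.1802,-0.003,0,0.1,0],[0,0.146,-0.1802,-0.003,0,0.1,0],[0,0.146,-0.1802,-0.003,0,0.1,0]]'
python3 - <<'E'
from h import *
go([.602,.121,.2975],4.3)
for n in("top","side"):
    c=eyes.capture(n); np.savez(n+"1.npz",**c)
    cv2.imwrite(f"pics/{n}1.png",cv2.resize(c["pixels"][90:270,140:380,::-1] if n=="top" else c["pixels"][0:225,250:490,::-1],None,fx=2.5,fy=2.5))
E
```

```text
shift [ 0.1456 -0.1806 -0.0031] turn [0.03 0.13 0.06] t 11.6 j [ 11.   5. -12.   0. -73.  83.] F [-0.3 -0.2 -3.5] w 0.504
time_s: 12.4
tcp_pos: [0.603, 0.1198, 0.2993]
ee_rot: [[0.997, 0.076, 0.002], [0.076, -0.997, -0.002], [0.002, 0.002, -1.0]]
wrist_force: [0.4, -0.2, -4.0]
gripper_width: 0.503
gripper_force: 30.0
shift [-0.0009 -0.0013  0.0018] turn [ 0.13 -0.1   0.05] t 12.4 j [ 26.  19.   6.   0. -78.  68.] F [ 0.4 -0.2 -4. ] w 0.503
```

View pics/side1.png

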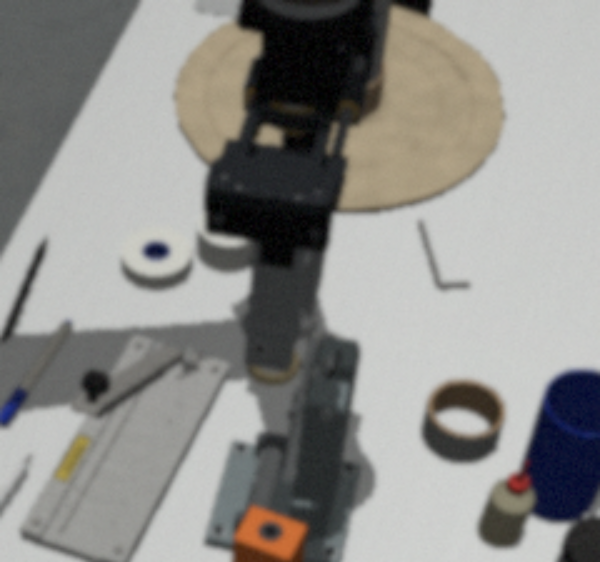

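Run:
```python
from h import *
a=np.radians(4.3); R=np.array([[np.cos(a),-np.sin(a)],[np.sin(a),np.cos(a)]]); C=np.array([.620,.1225])
s=sensors.sense(); print("tcp local",((s["tcp_pos"][:2]-C)@R*1000).round(1))
for n in("top","side"):
    c=dict(np.load(n+"1.npz")); P=cloud(c).reshape(-1,3); L=(P[:,:2]-C)@R*1000; z=P[:,2]*1000
    for lo,hi in((195,215),(215,235),(235,255),(255,270)):
        m=(z>lo)&(z<hi)&(abs(L[:,0]+14)<35)&(abs(L[:,1])<40); print(n,lo,m.sum(),"x",np.percentile(L[m,0],[3,20,50,80,97]).round(1),"y",np.percentile(L[m,1],[3,20,50,80,97]).round(1))
    m=(z>70)&(z<165)&(L[:,0]>0)&(L[:,0]<46)&(abs(L[:,1])<45); print(n,"col",m.sum(),"y",np.percentile(L[m,1],[3,20,50,80,97]).round(1))
```

```text
tcp local [-16.9  -1.7]
top 195 79 x [-36.5 -33.5 -32.8 -26.3 -12.7] y [-25.7 -24.9 -12.7   5.7  16.1]
top 215 86 x [-39.1 -33.6 -32.9 -30.2 -19. ] y [-25.4 -24.9  -8.1   6.3  16.2]
top 235 80 x [-36.  -33.8 -33.3 -32.4 -23.4] y [-25.3 -23.3 -11.4   5.5  15.6]
top 255 62 x [-34.1 -33.8 -33.3 -32.4 -27.2] y [-25.1 -21.2  -7.2   6.7  16.4]
top col 152 y [-33.9 -32.6 -29.2 -19.9  -9.1]
side 195 164 x [-40.4 -29.7 -16.8  -5.7  -1.4] y [-25.  -23.1 -21.9 -20.1   7.8]
side 215 175 x [-39.  -29.8 -18.5  -7.3  -1.3] y [-24.6 -23.4 -22.1 -20.6  -0.8]
side 235 188 x [-33.9 -26.8 -14.9  -3.3   7.3] y [-24.2 -22.8 -21.8 -20.3 -12.7]
side 255 182 x [-33.  -24.2  -9.2   3.9  10. ] y [-23.9 -22.6 -21.6 -16.4   0.4]
side col 791 y [-32.6 -31.4 -30.1 -28.3  21.7]
```

```bash
python3 -m handwheel '[[0,0,-0.0018,0.03,0,0,0],[0,0,-0.0018,0.05,0,0,0],[0,0,-0.0018,0.06,0,0,0],[0,0,-0.0018,0.06,0,0,0],[0,0,-0.0018,0.06,0,0,0]]'
python3 -m handwheel '[[0,0,0,0.0,0,0,0],[0,0,0,0,0,0,0]]'
python3 - <<'E'
from h import *
a=np.radians(4.3); R=np.array([[np.cos(a),-np.sin(a)],[np.sin(a),np.cos(a)]]); C=np.array([.620,.1225])
s=sensors.sense(); print("tcp local",((s["tcp_pos"][:2]-C)@R*1000).round(1))
go([.6022,.1212,.235],4.3)
for n in("top","side"):
    c=eyes.capture(n); P=cloud(c).reshape(-1,3); L=(P[:,:2]-C)@R*1000; z=P[:,2]*1000
    m=(z>130)&(z<215)&(abs(L[:,1]+2)<12)&(abs(L[:,0]+20)<20); print(n,"front x",np.percentile(L[m,0],[10,50,90]).round(1),m.sum())
    m=(z>185)&(z<215)&(abs(L[:,0]+17)<12)&(L[:,1]<-5)&(L[:,1]>-40); print(n,"side y",np.percentile(L[m,1],[10,50,90]).round(1),m.sum())
    m=(z>80)&(z<165)&(L[:,0]>14)&(L[:,0]<38)&(L[:,1]<-5)&(L[:,1]>-45); print(n,"col y",np.percentile(L[m,1],[10,50,90]).round(1),m.sum())
E
```

```text
time_s: 13.0
tcp_pos: [0.6046, 0.122, 0.242]
ee_rot: [[0.997, 0.076, 0.007], [0.076, -0.997, -0.001], [0.007, 0.001, -1.0]]
wrist_force: [0.1, 0.2, -4.0]
gripper_width: 0.502
gripper_force: 30.0
time_s: 13.2
tcp_pos: [0.6046, 0.1224, 0.2421]
ee_rot: [[0.997, 0.076, 0.007], [0.076, -0.997, 0.0], [0.007, 0.0, -1.0]]
wrist_force: [0.3, -0.2, -3.8]
gripper_width: 0.502
gripper_force: 30.0
tcp local [-15.4   1.1]
shift [-0.0025  0.0011  0.0071] turn [ 0.02 -0.41  0.08] t 13.2 j [ 27.  20.   1.   0. -70.  68.] F [ 0.3 -0.2 -3.8] w 0.502
top front x [-33.8 -31.2 -29.4] 117
top side y [-22.8 -22.6 -22.2] 7
top col y [-35.6 -33.4 -32.8] 9
side front x [-39.6 -37.5  -0.4] 21
side side y [-21.4 -19.6 -18.1] 152
side col y [-32.1 -30.6 -29. ] 357
```

```bash
python3 -m handwheel '[[0,-0.0015,0,0.002,0,-0.4,0],[0,-0.0015,0,0.005,0,-0.4,0],[0,-0.0015,0,0.008,0,-0.4,0],[0,-0.0015,0,0.01,0,-0.4,0],[0,-0.0015,0,0.01,0,-0.4,0],[0,-0.0015,0,0.01,0,-0.4,0]]'
python3 - <<'E'
from h import *
a=np.radians(4.3); R=np.array([[np.cos(a),-np.sin(a)],[np.sin(a),np.cos(a)]]); C=np.array([.620,.1225])
s=sensors.sense(); print("tcp local",((s["tcp_pos"][:2]-C)@R*1000).round(1))
go([.6022,.1212,.225],4.3)
E
```

```text
time_s: 13.9
tcp_pos: [0.6027, 0.1222, 0.2307]
ee_rot: [[0.997, 0.076, -0.002], [0.076, -0.997, -0.001], [-0.002, 0.001, -1.0]]
wrist_force: [-0.1, 0.4, -2.8]
gripper_width: 0.501
gripper_force: 30.0
tcp local [-17.3   1. ]
shift [-0.0005  0.0009  0.0057] turn [0.07 0.12 0.08] t 13.9 j [ 27.  21.  -0.   0. -69.  68.] F [-0.1  0.4 -2.8] w 0.501
```

```bash
python3 -m handwheel '[[0,0.0005,0,0.002,0,0,0],[0,0.0005,0,0.004,0,0,0],[0,0.0005,0,0.006,0,0,0],[0,0.0005,0,0.007,0,0,0],[0,0.0005,0,0.007,0,0,0]]'
python3 - <<'E'
from h import *
a=np.radians(4.3); R=np.array([[np.cos(a),-np.sin(a)],[np.sin(a),np.cos(a)]]); C=np.array([.620,.1225])
s=sensors.sense(); print("tcp local",((s["tcp_pos"][:2]-C)@R*1000).round(1))
go([.6022,.1212,.225],4.3)
E
```

```text
time_s: 14.4
tcp_pos: [0.603, 0.1222, 0.2235]
ee_rot: [[0.997, 0.076, -0.002], [0.076, -0.997, -0.001], [-0.002, 0.001, -1.0]]
wrist_force: [0.2, -1.0, -3.7]
gripper_width: 0.499
gripper_force: 30.0
tcp local [-17.    0.9]
shift [-0.0009  0.0009 -0.0015] turn [0.07 0.14 0.07] t 14.4 j [ 27.  21.  -1.   0. -68.  68.] F [ 0.2 -1.  -3.7] w 0.499
```

```bash
python3 -m handwheel '[[0,0.001,0,0,0,0,0],[0,0.001,0,0,0,0,0],[0,0.002,0,0,0,0,0],[0,0.002,0,0,0,0,0]]' | grep -E 'tcp|force'
python3 -m handwheel '[[0,0.001,0,0,0,0,0],[0,0.001,0,0,0,0,0]]'| grep -E 'tcp|force'
python3 -m handwheel '[[0,0.001,0,0,0,0,0],[0,0.001,0,0,0,0,0]]'| grep -E 'tcp|force'
```

```text
tcp_pos: [0.6053, 0.1224, 0.2239]
wrist_force: [1.4, -0.9, -3.7]
gripper_force: 30.0
tcp_pos: [0.6058, 0.1224, 0.2238]
wrist_force: [-0.3, 0.6, -3.5]
gripper_force: 30.0
tcp_pos: [0.6063, 0.1224, 0.2237]
wrist_force: [-3.5, -0.1, -1.1]
gripper_force: 30.0
```

```bash
python3 -m handwheel '[[0,-0.001,0,0,0,0,0],[0,-0.001,0,0.003,0,0,0],[0,-0.001,0,0.006,0,0,0],[0,-0.001,0,0.009,0,0,0],[0,-0.001,0,0.012,0,0,0],[0,-0.001,0,0.012,0,0,0]]' | grep -E 'tcp|force|\[\['
python3 -c "
from h import *
go([.6055,.1222,.1435],4.3)"
```

```text
tcp_pos: [0.6054, 0.1219, 0.2167]
ee_rot: [[0.997, 0.078, -0.0], [0.078, -0.997, -0.002], [-0.001, 0.002, -1.0]]
wrist_force: [-11.6, -0.4, 15.9]
gripper_force: 30.0
shift [ 0.0002 -0.0004  0.0732] turn [0.14 0.03 0.16] t 15.8 j [ 26.  22.  -1.   0. -67.  68.] F [-11.6  -0.4  15.9] w 0.5
```

```bash
python3 -m handwheel '[[0,-0.001,0,-0.002,0,0,0],[0,-0.001,0,-0.002,0,0,0],[0,-0.001,0,-0.002,0,0,0]]' | grep -E 'tcp|force'
python3 -m handwheel '[[0,-0.0005,0,0,0,0,0],[0,-0.0005,0,0.002,0,0,0],[0,-0.0005,0,0.002,0,0,0]]' | grep -E 'tcp|force'
python3 -c "
from h import *
go([.6055,.1222,.1435],4.3)"
```

```text
tcp_pos: [0.6051, 0.122, 0.2168]
wrist_force: [-6.7, -0.7, 8.6]
gripper_force: 30.0
tcp_pos: [0.605, 0.1219, 0.2166]
wrist_force: [-8.6, 0.6, 13.9]
gripper_force: 30.0
shift [ 0.0003 -0.0004  0.0731] turn [ 0.11 -0.12  0.16] t 16.4 j [ 26.  21.  -1.   0. -67.  68.] F [-8.6  0.6 13.9] w 0.502
```

Run:
```python
from h import *
c=eyes.capture("top"); d=eyes.capture("side"); np.savez("top2.npz",**c); np.savez("side2.npz",**d)
A=cv2.resize(c["pixels"][130:260,170:270,::-1],(400,520),interpolation=2); B=cv2.resize(d["pixels"][80:210,310:410,::-1],(400,520),interpolation=2)
cv2.imwrite("pics/c2.png",np.clip(np.hstack([A,B])*2.0,0,255).astype(np.uint8))
a=np.radians(4.3); R=np.array([[np.cos(a),-np.sin(a)],[np.sin(a),np.cos(a)]]); C=np.array([.620,.1225])
for n,c in(("top",c),("side",d)):
    P=cloud(c).reshape(-1,3); L=(P[:,:2]-C)@R*1000; z=P[:,2]*1000
    for lo in range(100,220,15):
        m=(z>lo)&(z<lo+15)&(abs(L[:,1]+2)<12)&(abs(L[:,0]+25)<20); 
        if m.sum()>3: print(n,lo,"front x",np.percentile(L[m,0],[10,50,90]).round(1),m.sum())
        m=(z>lo)&(z<lo+15)&(abs(L[:,0]+17)<12)&(L[:,1]<-5)&(L[:,1]>-40)
        if m.sum()>3: print(n,lo,"side y",np.percentile(L[m,1],[10,50,90]).round(1),m.sum())
print(sensors.sense()["moment"])
```

```text
top 115 front x [-34.2 -31.1 -28.6] 18
top 115 side y [-23.9 -23.4 -23.2] 9
top 130 front x [-36.8 -30.8 -27.9] 28
top 130 side y [-23.6 -23.1 -22.6] 13
top 145 front x [-31.8 -30.8 -30.5] 14
top 145 side y [-23.4 -23.2 -22.9] 6
top 160 front x [-33.9 -31.7 -31.2] 24
top 160 side y [-23.2 -23.  -22.8] 4
top 175 front x [-31.7 -31.2 -30.9] 23
top 190 front x [-32.9 -31.4 -30.5] 32
top 205 front x [-31.3 -30.7 -30.1] 25
side 100 side y [-20.4 -19.7 -18.7] 12
side 115 front x [-39.7 -38.2 -37.3] 6
side 115 side y [-22.1 -20.6 -19. ] 61
side 130 front x [-40.7 -38.7 -36.8] 14
side 130 side y [-21.9 -20.  -18.7] 73
side 145 side y [-22.  -20.2 -18.9] 61
side 160 side y [-21.6 -20.2 -18.8] 66
side 175 side y [-22.3 -20.5 -19. ] 75
side 190 side y [-21.7 -19.9 -18.4] 79
side 205 side y [-27.5 -21.2 -19.4] 34
[-0.07328782  2.79138214 -0.03448647]
```

View pics/c2.png

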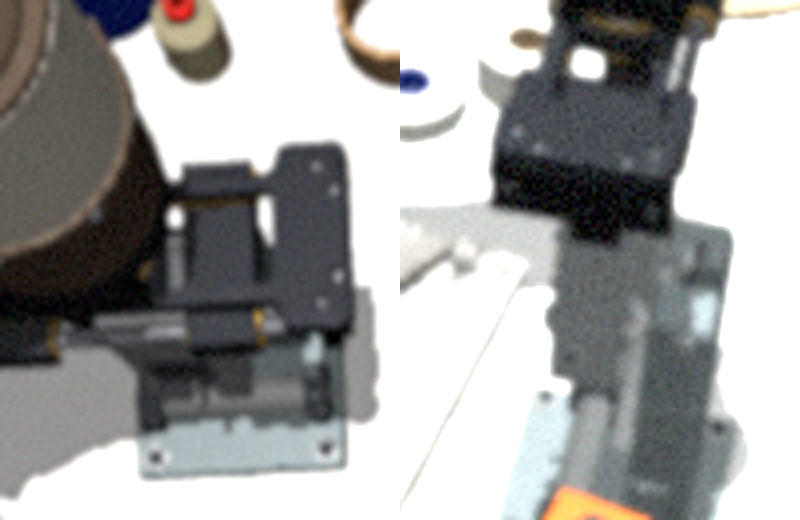

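```bash
python3 -m handwheel '[[0,0,0,0.001,0,0,0],[0,0,0,0.001,0,0,0],[0,0,0,0.002,0,0,0],[0,0,0,0.002,0,0,0]]' | grep -E 'tcp|force'
python3 -m handwheel '[[0,0,0,0.001,0,0,0],[0,0,0,0.001,0,0,0],[0,0,0,0.002,0,0,0],[0,0,0,0.002,0,0,0]]' | grep -E 'tcp|force'
```

```text
tcp_pos: [0.6051, 0.1219, 0.2164]
wrist_force: [-13.3, -0.4, 20.3]
gripper_force: 30.0
tcp_pos: [0.6051, 0.1219, 0.2162]
wrist_force: [-14.8, -0.1, 25.3]
gripper_force: 30.0
```

```bash
python3 -m handwheel '[[0,-0.001,0,-0.004,0,0,0],[0,-0.001,0,-0.008,0,0,0],[0,-0.001,0,-0.008,0,0,0],[0,-0.001,0,-0.008,0,0,0]]' | grep -E 'tcp|force|rot'
python3 - <<'E'
from h import *
a=np.radians(4.3); R=np.array([[np.cos(a),-np.sin(a)],[np.sin(a),np.cos(a)]]); C=np.array([.620,.1225])
P=cloud(dict(np.load("top.npz"))).reshape(-1,3); L=(P[:,:2]-C)@R*1000; z=P[:,2]*1000
for lo in range(84,182,6):
    r=[]
    for y in(-12,-4,1,6,14):
        m=(z>=lo)&(z<lo+6)&(abs(L[:,1]-y)<4)&(L[:,0]<30)&(L[:,0]>-10); r.append(round(float(np.median(L[m,0])),1) if m.any() else None)
    print(lo,r)
s=sensors.sense(); print("local",((s["tcp_pos"][:2]-C)@R*1000).round(1)); go([.6045,.1226,.21],4.3)
E
```

```text
tcp_pos: [0.6044, 0.1223, 0.2165]
ee_rot: [[0.997, 0.077, -0.0], [0.077, -0.997, -0.001], [-0.0, 0.001, -1.0]]
wrist_force: [-2.4, -0.7, 5.5]
gripper_force: 30.0
84 [8.1, 9.9, 10.9, 10.8, 9.7]
90 [14.8, 14.4, 15.1, 14.3, 11.2]
96 [15.4, 14.5, 14.6, 14.9, 14.7]
102 [15.5, 14.7, 15.2, 15.3, 15.2]
108 [None, 14.9, 15.4, 15.7, 15.0]
114 [15.6, 16.2, 14.5, 14.8, 15.5]
120 [None, 16.2, None, None, 8.5]
126 [6.0, None, None, 15.3, 14.5]
132 [15.1, 10.7, 10.8, 13.2, 10.4]
138 [None, 11.6, 11.2, 11.4, 12.2]
144 [14.5, 11.2, 13.6, 15.2, 13.7]
150 [15.1, 14.8, 14.7, 14.7, 14.9]
156 [14.2, 16.2, 15.9, 15.8, 12.2]
162 [15.0, 16.0, 15.5, 15.4, 14.8]
168 [16.0, 17.7, 16.3, 16.4, 16.0]
174 [23.1, 19.9, 20.0, 20.0, 22.6]
180 [27.2, 23.4, 23.2, 23.3, 21.7]
local [-15.6   1. ]
shift [ 0.0002 -0.0003  0.0065] turn [0.07 0.01 0.1 ] t 17.7 j [ 26.  21.  -1.   0. -67.  68.] F [-2.4 -0.7  5.5] w 0.508
```

Run:
```python
from h import *
a=np.radians(4.3); R=np.array([[np.cos(a),-np.sin(a)],[np.sin(a),np.cos(a)]]); C=np.array([.620,.1225])
for n in("top1","side1","top2","side2"):
    P=cloud(dict(np.load(n+".npz"))).reshape(-1,3); L=(P[:,:2]-C)@R*1000; z=P[:,2]*1000
    m=(L[:,0]>-36)&(L[:,0]<4)&(abs(L[:,1]+1)<27)
    h,e=np.histogram(z[m],np.arange(80,300,5)); print(n,[(int(b),int(k)) for b,k in zip(e,h)])
```

```text
top1 [(80, 0), (85, 0), (90, 1), (95, 0), (100, 0), (105, 0), (110, 0), (115, 2), (120, 1), (125, 0), (130, 0), (135, 0), (140, 0), (145, 0), (150, 2), (155, 0), (160, 0), (165, 0), (170, 0), (175, 0), (180, 0), (185, 0), (190, 1), (195, 17), (200, 25), (205, 14), (210, 19), (215, 30), (220, 14), (225, 21), (230, 14), (235, 20), (240, 11), (245, 23), (250, 23), (255, 22), (260, 19), (265, 21), (270, 18), (275, 20), (280, 31), (285, 17), (290, 19)]
side1 [(80, 1), (85, 2), (90, 3), (95, 0), (100, 0), (105, 0), (110, 1), (115, 0), (120, 3), (125, 0), (130, 0), (135, 0), (140, 0), (145, 2), (150, 5), (155, 1), (160, 0), (165, 1), (170, 0), (175, 1), (180, 0), (185, 0), (190, 6), (195, 32), (200, 44), (205, 46), (210, 31), (215, 41), (220, 38), (225, 45), (230, 41), (235, 39), (240, 44), (245, 44), (250, 47), (255, 54), (260, 45), (265, 47), (270, 56), (275, 47), (280, 52), (285, 53), (290, 57)]
top2 [(80, 0), (85, 0), (90, 0), (95, 0), (100, 0), (105, 0), (110, 2), (115, 14), (120, 19), (125, 15), (130, 19), (135, 20), (140, 15), (145, 15), (150, 10), (155, 14), (160, 13), (165, 18), (170, 16), (175, 19), (180, 15), (185, 15), (190, 8), (195, 24), (200, 15), (205, 12), (210, 13), (215, 12), (220, 11), (225, 13), (230, 11), (235, 0), (240, 1), (245, 2), (250, 52), (255, 40), (260, 0), (265, 0), (270, 0), (275, 0), (280, 0), (285, 0), (290, 0)]
side2 [(80, 0), (85, 0), (90, 4), (95, 1), (100, 0), (105, 1), (110, 16), (115, 33), (120, 33), (125, 27), (130, 39), (135, 33), (140, 33), (145, 31), (150, 31), (155, 33), (160, 40), (165, 34), (170, 34), (175, 40), (180, 45), (185, 31), (190, 41), (195, 42), (200, 39), (205, 37), (210, 15), (215, 16), (220, 5), (225, 4), (230, 0), (235, 0), (240, 0), (245, 0), (250, 0), (255, 0), (260, 0), (265, 5), (270, 0), (275, 0), (280, 0), (285, 0), (290, 0)]
```

```bash
python3 -m handwheel '[[0,0,0,-0.002,0,0,0],[0,0,0,-0.005,0,0,0],[0,0,0,-0.007,0,0,0],[0,0,0,-0.007,0,0,0]]' | grep -E 'tcp|force|rot'
python3 -m handwheel '[[0,0,0.001,0,0,0,0],[0,0,0.002,0,0,0,0],[0,0,0.002,0,0,0,0]]' | grep -E 'tcp|wrist'
python3 -m handwheel '[[0,0,0.001,0,0,0,0],[0,0,0.001,0,0,0,0]]' | grep -E 'tcp|wrist'
python3 -m handwheel '[[0,0,0.001,0,0,0,0],[0,0,0.001,0,0,0,0]]' | grep -E 'tcp|wrist'
python3 -m handwheel '[[0,0,0.001,0,0,0,0],[0,0,0.001,0,0,0,0]]' | grep -E 'tcp|wrist'
```

```text
tcp_pos: [0.6038, 0.1224, 0.2222]
ee_rot: [[0.997, 0.076, -0.002], [0.076, -0.997, -0.001], [-0.002, 0.001, -1.0]]
wrist_force: [-0.2, -0.2, -3.8]
gripper_force: 30.0
tcp_pos: [0.6037, 0.1202, 0.2226]
wrist_force: [0.6, -0.2, -3.5]
tcp_pos: [0.604, 0.1196, 0.2228]
wrist_force: [-0.2, 1.0, -3.7]
tcp_pos: [0.6041, 0.1193, 0.2229]
wrist_force: [-0.8, 4.4, -2.5]
tcp_pos: [0.6044, 0.1189, 0.223]
wrist_force: [0.1, 6.4, -3.5]
```

Contact on the -y side is at about y=0.1195. I'll probe the other side.

```bash
python3 -m handwheel '[[0,0,-0.002,0,0,0,0],[0,0,-0.004,0,0,0,0],[0,0,-0.006,0,0,0,0],[0,0,-0.006,0,0,0,0],[0,0,-0.006,0,0,0,0]]' | grep -E 'tcp|wrist'
python3 -m handwheel '[[0,0,-0.001,0,0,0,0],[0,0,-0.001,0,0,0,0]]' | grep -E 'tcp|wrist'
python3 -m handwheel '[[0,0,-0.001,0,0,0,0],[0,0,-0.001,0,0,0,0]]' | grep -E 'tcp|wrist'
python3 -m handwheel '[[0,0,-0.001,0,0,0,0],[0,0,-0.001,0,0,0,0]]' | grep -E 'tcp|wrist'
```

```text
tcp_pos: [0.6034, 0.1228, 0.2227]
wrist_force: [0.4, 0.4, -3.5]
tcp_pos: [0.6035, 0.1242, 0.2228]
wrist_force: [0.5, 0.1, -4.1]
tcp_pos: [0.6034, 0.125, 0.2228]
wrist_force: [1.2, -1.0, -3.0]
tcp_pos: [0.6033, 0.1253, 0.2228]
wrist_force: [0.7, -3.9, -3.6]
```

```bash
python3 -m handwheel '[[0,-0.0005,0.0038,0,0,0,0],[0,-0.0005,0.0038,0,0,0,0],[0,-0.0005,0.0038,0,0,0,0]]' | grep -E 'tcp|wrist'
python3 -m handwheel '[[0,0,0,0.002,0,0,0],[0,0,0,0.004,0,0,0],[0,0,0,0.006,0,0,0],[0,0,0,0.008,0,0,0],[0,0,0,0.009,0,0,0],[0,0,0,0.009,0,0,0]]' | grep -E 'tcp|wrist'
python3 -c "
from h import *
go([.6032,.1222,.21],4.3)"
```

```text
tcp_pos: [0.6032, 0.1228, 0.2229]
wrist_force: [0.3, -0.1, -3.1]
tcp_pos: [0.603, 0.1224, 0.2135]
wrist_force: [-0.5, 1.1, -3.5]
shift [0.0002 0.0002 0.0035] turn [0.07 0.14 0.08] t 21.0 j [ 27.  22.  -2.   0. -67.  68.] F [-0.5  1.1 -3.5] w 0.503
```

Backing off in x worked: it is past the obstruction with no contact force. I'll keep going down.

```bash
python3 -m handwheel '[[0,0,0,0.002,0,0,0],[0,0,0,0.004,0,0,0],[0,0,0,0.006,0,0,0],[0,0,0,0.008,0,0,0],[0,0,0,0.01,0,0,0],[0,0,0,0.01,0,0,0]]' | grep -E 'tcp|wrist'
python3 -c "
from h import *
go([.6032,.1222,.20],4.3)"
```

```text
tcp_pos: [0.6032, 0.1224, 0.2035]
wrist_force: [1.9, 0.3, -3.9]
shift [-0.      0.0002  0.0035] turn [0.06 0.1  0.08] t 21.6 j [ 27.  22.  -3.   0. -66.  68.] F [ 1.9  0.3 -3.9] w 0.507
```

```bash
python3 -m handwheel '[[0,0.0004,0,0.003,0,0,0],[0,0.0004,0,0.006,0,0,0],[0,0.0004,0,0.009,0,0,0],[0,0.0004,0,0.012,0,0,0],[0,0.0004,0,0.012,0,0,0]]' | grep -E 'tcp|wrist'
python3 -m handwheel '[[0,0,0,0.003,0,0,0],[0,0,0,0.006,0,0,0],[0,0,0,0.009,0,0,0],[0,0,0,0.012,0,0,0],[0,0,0,0.012,0,0,0]]' | grep -E 'tcp|wrist'
python3 -c "
from h import *
go([.6032,.1222,.1435],4.3)"
```

```text
tcp_pos: [0.6033, 0.1224, 0.1919]
wrist_force: [-1.7, -0.9, -0.2]
tcp_pos: [0.6033, 0.1224, 0.1792]
wrist_force: [-1.8, 0.3, 0.4]
shift [0.     0.0002 0.0357] turn [0.06 0.15 0.07] t 22.6 j [ 27.  23.  -4.   0. -63.  68.] F [-1.8  0.3  0.4] w 0.504
```

```bash
python3 -m handwheel '[[0,0,0,0.004,0,0,0],[0,0,0,0.008,0,0,0],[0,0,0,0.012,0,0,0],[0,0,0,0.016,0,0,0],[0,0,0,0.02,0,0,0],[0,0,0,0.024,0,0,0],[0,0,0,0.028,0,0,0],[0,0,0,0.028,0,0,0]]' | grep -E 'tcp|wrist'
python3 -m handwheel '[[0,0,0,0.002,0,0,0],[0,0,0,0.004,0,0,0],[0,0,0,0.005,0,0,0],[0,0,0,0.005,0,0,0]]' | grep -E 'tcp|wrist'
python3 -m handwheel '[[0,0,0,0.001,0,0,0],[0,0,0,0.002,0,0,0],[0,0,0,0.003,0,0,0],[0,0,0,0.003,0,0,0]]' | grep -E 'tcp|wrist'
```

```text
tcp_pos: [0.6032, 0.1224, 0.1507]
wrist_force: [-2.2, -0.4, -2.1]
tcp_pos: [0.6032, 0.1224, 0.1465]
wrist_force: [-3.1, 0.4, 0.8]
tcp_pos: [0.6034, 0.1224, 0.1435]
wrist_force: [-2.6, 0.7, -0.8]
```

```bash
python3 -m handwheel '[[0,0,0,0.001,0,0,0],[0,0,0,0.002,0,0,0],[0,0,0,0.002,0,0,0]]' | grep -E 'tcp|wrist'
python3 -m handwheel '[[0,0,0,0.001,0,0,0],[0,0,0,0.002,0,0,0],[0,0,0,0.002,0,0,0]]' | grep -E 'tcp|wrist'
python3 -m handwheel '[[0,0,0,0.001,0,0,0],[0,0,0,0.002,0,0,0],[0,0,0,0.002,0,0,0]]' | grep -E 'tcp|wrist'
```

```text
tcp_pos: [0.6034, 0.1223, 0.1434]
wrist_force: [-7.1, 0.2, 8.9]
tcp_pos: [0.6034, 0.1224, 0.1434]
wrist_force: [-9.7, 0.4, 15.4]
tcp_pos: [0.6035, 0.1224, 0.1433]
wrist_force: [-12.1, 1.1, 21.9]
```

```bash
python3 -m handwheel '[[0,0,0,-0.003,0,0,0],[0,0,0,-0.005,0,0,0],[0,0,0,-0.005,0,0,0],[0.62,0,0,-0.005,0,0,0],[0.62,0,0,-0.005,0,0,0],[0.62,0,0,-0.005,0,0,0],[0.62,0,0,-0.005,0,0,0]]'
python3 -m handwheel '[[0.65,0,0,-0.03,0,0,0],[0.65,0,0,-0.07,0,0,0],[0.65,0,0,-0.12,0,0,0],[0.65,-0.08,0,-0.16,0,0,0],[0.65,-0.12,0,-0.17,0,0,0],[0.65,-0.16,0,-0.17,0,0,0],[0.65,-0.16,0,-0.17,0,0,0]]' | grep -E 'time|tcp|wrist'
python3 - <<'E'
from h import *
c=eyes.capture("top"); d=eyes.capture("side")
A=cv2.resize(c["pixels"][150:250,180:280,::-1],(400,400),interpolation=2); B=cv2.resize(d["pixels"][110:230,310:430,::-1],(400,400),interpolation=2)
cv2.imwrite("pics/c3.png",np.clip(np.hstack([A,B])*1.6,0,255).astype(np.uint8))
a=np.radians(4.3); R=np.array([[np.cos(a),-np.sin(a)],[np.sin(a),np.cos(a)]]); C=np.array([.620,.1225])
for c in(c,d):
    P=cloud(c).reshape(-1,3); L=(P[:,:2]-C)@R*1000; z=P[:,2]*1000
    m=(z>160)&(z<200)&(abs(L[:,0]+16)<14)&(abs(L[:,1]-1)<16); print("cart top z",np.median(z[m]).round(1))
    m=(z>176)&(z<186)&(L[:,0]<5)&(L[:,0]>-45)&(abs(L[:,1])<40); print(cv2.minAreaRect(L[m].astype(np.float32)))
    m=(z>160)&(z<200)&(abs(L[:,0]-30)<8)&(abs(L[:,1])<30)&(abs(L[:,1])>10); print("col top z",np.median(z[m]).round(1))
E
```

```text
time_s: 25.8
tcp_pos: [0.6038, 0.1223, 0.1425]
ee_rot: [[0.997, 0.076, -0.002], [0.076, -0.997, -0.001], [-0.002, 0.001, -1.0]]
wrist_force: [-0.3, -0.2, 0.6]
gripper_width: 0.616
gripper_force: 0.0
time_s: 26.5
tcp_pos: [0.4415, 0.1097, 0.3149]
wrist_force: [0.2, -0.0, 0.2]
cart top z 182.1
((-16.048355102539062, -1.218881607055664), (34.953678131103516, 44.964271545410156), 1.1638590097427368)
col top z 179.1
cart top z 182.1
((-15.597816467285156, 1.0594711303710938), (38.83741760253906, 50.02528762817383), 0.08246729522943497)
col top z 178.6
```

View pics/c3.png

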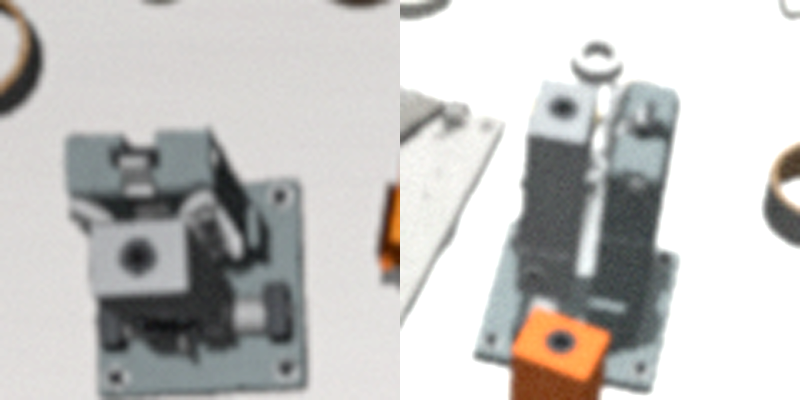

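The cartridge is seated in the way. In the top crop its top is at (138,255), and it measures about 3 mm above the column top, as it should at home. The gripper is clear and the razor was never touched. Handing in.

```bash
python3 -c "
from station import workorder
print(workorder.finish_job())"
```

```text
the job is handed in; nothing more can be done
None
```

I slid the round-knife cartridge down the post to a hard stop at the expected home height, released it and handed the job in after about 26.5 s. I infer the catch is out from that height but didn't measure it directly, the hand-in returned no verdict, and the gripper never went near the razor cartridge.

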